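Lock the degassing canister's lid and prove the lock with a pull

TASK

Close the resin degassing canister: set the loose grey lid on the orange gasket with its three lugs in the gaps of the rim, press it down gently, turn it clockwise as far as it goes and let it rise into its notches. Then prove that the lock holds before vacuum is put on: pull the lid straight up by its handle with about 15 N (never over 25 N, and press no harder than that either), keep the pull steady for two seconds, ease off and let go. The lid must be left locked, and the bottles nearby left where they stand.

Things in the scene. Friction and masses are not known exactly. Their poses are not given: they have to be found in the camera images.
- canister: round aluminium degassing canister, fixed (cannot move): base diameter 136, wall outer diameter 108, inner 100, rim 78 mm high, open top. Origin: centre of its underside; z up, x towards its brass valve and gauge (out to 110 mm from the axis, below 56 mm height). Bayonet closure: three gaps in the rim, 120 degrees apart, and three groups of retaining lips (see rim)
- rim (a point): centre of the canister's mouth, height 78 mm. A screwed-in ring there bears inward lips, inner radius 43.5. From each blue mark, clockwise from above: gap to 24 degrees either side; 12 degrees of low entry lip (underside at height 69); 42 degrees of notch (underside 71.5), its middle at the red mark, 57 degrees on; then a solid stop. Ring height is set by hand: lips up to 2.2 mm lower or 0.5 higher
- gasket: orange soft ring in the canister on which the lid's underside lands; top at height 66 mm unloaded (origin at height 58). Gives down up to 7 mm, springily: 4 N to start, then 0.5 N per mm; hard beyond. Lugs must go 3 mm down (up to 5.5 with a low ring) to pass the entry lips; eased off in the notch, it lifts the lid 2.5 mm into it and locks it against turning but for about 4 degrees of play
- collar: the canister's mouth, into which the lip ring is screwed: same origin and axes as the canister. The lips are lightly greased, as is the gasket (friction about 0.15)
- lid: loose grey lid, 0.12 to 0.2 kg, flat on the table, right way up. Origin: centre of its underside; z up. Disc diameter 82, 18 mm thick; at its bottom three lugs 6 mm thick, 30 degrees wide, to radius 47.5 mm, 120 degrees apart, one at +x (red mark). Black bar handle along x: 62 long, 14 wide (y), 18 to 51 mm above the underside. Locked, its origin is 63.3 to 66 mm above the canister's; 2.5 mm play all round
- lid_mark (a point): top of the outer end of the lid's first lug, below the red mark on the disc: 47.5 mm from the axis in direction +x, 6 mm above the underside
- lid_handle (a point): point on the lid's axis inside the bar handle, 40 mm above the lid's underside: a good height to grip, across the 14 mm width
- enter_0 (a point): where lid_mark comes when a lug is in the middle of gap 0 (blue mark on the rim): 47.5 mm from the canister's axis, height 71.5
- enter_1 (a point): where lid_mark comes when a lug is in the middle of gap 1 (blue mark on the rim): 47.5 mm from the canister's axis, height 71.5
- enter_2 (a point): where lid_mark comes when a lug is in the middle of gap 2 (blue mark on the rim): 47.5 mm from the canister's axis, height 71.5
- locked_0 (a point): where lid_mark comes when the lid is locked with its marked lug in notch 0 (red mark on the rim): 47.5 mm from the axis, height 71.5, 57 degrees clockwise (from above) of enter_0
- locked_1 (a point): where lid_mark comes when the lid is locked with its marked lug in notch 1 (red mark on the rim): 47.5 mm from the axis, height 71.5, 57 degrees clockwise (from above) of enter_1
- locked_2 (a point): where lid_mark comes when the lid is locked with its marked lug in notch 2 (red mark on the rim): 47.5 mm from the axis, height 71.5, 57 degrees clockwise (from above) of enter_2
- resin_bottle: black flat oval squeeze bottle with a cone cap, 33 x 57 x 168 mm tall, standing; bystander; origin at the centre of its underside
- orange_dye: orange dropper bottle with a white cap, diameter 26, 88 mm tall, standing; bystander; origin at the centre of its underside
- blue_dye: blue dropper bottle with a white cap, diameter 26, 82 mm tall, standing; bystander; origin at the centre of its underside
- brick_gel: white gel bottle with a blue-grey band and black cap, diameter 27, 69 mm tall, standing; bystander; origin at the centre of its underside

How it is judged (in metres and radians):
On the way, in this order (a step that is already met when the one before it is completed fails the run):
1. the lid is seated and turned fully home: its mark within 6.5 mm of a locked point, its lugs under the lips ((horizontal distance between lid_mark and locked_0 below 0.0065 m or horizontal distance between lid_mark and locked_1 below 0.0065 m or horizontal distance between lid_mark and locked_2 below 0.0065 m) and z of lid in the frame of canister below 0.067 m), for 0.1 s.
2. with the lid up in its notches, it is pulled up by the handle with 15 N, give or take 3 (that is 14 to 23 N on the lips, as the gasket's lift of 4 to 5 N adds), without a break for 1.2 s (all of step 1 and z of lid in the frame of canister above 0.0622 m and contact force between the fingers and lid above 1 N and contact force between lid and collar between 14 and 23 N), for 1.2 s.
At the end, for the whole second after the job is handed in: The lid is at rest in the canister, locked: its mark within 6.5 mm (seen from above) of one of the three locked points, its underside 62.2 to 67 mm above the canister's underside, level within 0.04 rad; the bystanders stand upright where they were (within 20 mm) (all of step 1 and z of lid in the frame of canister above 0.0622 m and angle between lid's own z axis and vertical below 0.04 rad and linear speed of lid below 0.01 m/s and angle between each of resin_bottle, orange_dye, blue_dye, brick_gel's own z axis and vertical below 0.2 rad); the robot touches nothing.
It fails at once if the lid is pulled (or pressed) against the lips with more than 25 N: over 30 N on the lips, as the gasket's lift adds (contact force between lid and collar above 30 N).
It fails at once if the lid is pressed on the gasket with more than 25 N (contact force between lid and gasket above 27 N).
It fails at once if a bystander (resin bottle, dye bottles, gel bottle) is moved by more than 20 mm (distance of any of resin_bottle, orange_dye, blue_dye, brick_gel from where it was at the start of the episode above 0.02 m).
It also fails if it takes over 69 s, if anything falls off the work surface, if the arm or the gripper's body presses on something with over 40 N, if the wrist force passes 120 N, or if a joint passes its speed limit or range.

ROBOT

A 6-joint arm with a two-finger parallel gripper is mounted at the origin on the work surface; the furniture and walls round the work are solid. World frame = base frame: x ahead of the robot, y to its left, z up, the work surface at z = 0. Lengths are in m, angles in degrees, forces in N, time in s.
With the tool pointing down it reaches from about 0.35 to 0.725 m from the base axis. Payload 4.3 kg.
Tool frame: the origin (TCP) lies on the centre line of the jaws, within the pads' length; the fingertips stand 25 mm ahead of it and the grasp point (between the pads) lies 6 mm ahead of it; z points along the fingers, y is the line along which they close (so a half turn about z gives the same grasp; the last joint's range is limited). The gripper opens to 85 mm and grips with 20 to 120 N. Pads are 22 mm wide; open, the fingers measure 114 mm over their backs; the gripper's body (76 mm by 85 mm) begins 54 mm behind the grasp point. The pads swing forward as they close: fully open they stand 13 mm farther back than shut.
Start: joints at [58.596, 21.618, 4.641, 73.018, 0, 83.68], TCP at [0.244, 0.521, 0.217] pointing down, gripper open.
Joint ranges: [-156.06, 156.06], [-48.1, 94.91], [-58.44, 69.94], [-101.28, 121.22], [-78.64, 73.56], [-180, 180]. Speed limits (degrees/s): [147.25, 147.25, 180, 180, 180, 180].

INTERFACE

Orientations are given as a 3x3 rotation matrix whose columns are the frame's x, y, z axes.
In Python, from workcell import manip gives the robot as it stands.
- The arm moves only by the shell command python3 -m handwheel 'ROWS' [OPENING]. ROWS is JSON, one flat list of numbers, 6 for each row, row after row: the shift along the tool's x, y, z in m, then the turn, a rotation vector about the tool's x, y, z in degrees. A call has 1 to 20 rows; each row is the pose to reach, as a shift and turn from the pose commanded when the call began, along the tool's axes at that moment; what a row does not reach only later rows make up. A row lasts 1/12 s, in which the tool goes at most 41.7 mm and 7.16 degrees, less where a joint would pass 70% of its speed; a pose out of reach is approached as far as the arm can. A call with a gripper value outside its range is refused whole. OPENING is the finger opening in m, from 0 to 0.0854, set as the call begins (- or left out, the last holds). The fingers move at their own pace and stop on an object; the grip force is fixed at half the most. Time passes only in rows, so rows that repeat a pose let the fingers close. It gives the time, the measured TCP pose, the force, the opening and the grip force at its end, in the units of the state.
- manip.sense(): the state, without advancing time (a new reading comes with each control period).
- manip.read_camera(name): name is "scene" or "top" or "wrist"; returns the picture (400x640x3 uint8, red, green, blue); there is no depth.
- manip.get_calibration(name): a dict with "fx", "fy", "cx", "cy" (pixels), "position" and "attitude" of the camera in the world. Camera axes: x right, y down, z forward; pixel columns grow to the right and rows downward; lengths in m; the calibration is good to about 2 mm. A picture is of the moment at which its call begins: read the wrist's pose just before it. get_calibration takes no time and is no camera call; for the wrist camera it gives the pose at the moment of the call.
- manip.finish_job(): hands the job in; it is judged then, once.
Trained networks look in the newest picture that a camera, given by its name, has taken for a name from the list of things; names that differ only in an ending like _2 or _b are one class to them, and where a whole thing is asked for, a point or a joint stands for the part that bears it (a point fixed in the world has none). Each returns a list of dicts, best first, with "confidence" (0 to 1); they miss things now and then, are a little off and sometimes report something else, mostly with a low value. They report only what shows in the picture. A call takes as long as a camera call.
- manip.look_for(camera, label): "box" ([left, top, right, bottom] in pixels, round what is visible of it).
- manip.trace(camera, label): "region" (400x640 bool, what is visible of it) and "box" ([left, top, right, bottom] in pixels, round what is visible of it).
- manip.pinpoint(camera, label): "pixel" ([column, row] in pixels: a listed point, or the origin of a listed thing).
The state is a dict: "time_s": time; "joint_pos": joint angles; "joint_velocities": joint speeds; "joint_torque": joint torques, N m; "ee_pos": TCP position; "orientation": TCP orientation; "wrist_force": force on the tool from outside, world axes, zero at the start; "moment": the same for the moment, N m; "finger_gap": opening from 0.0 (shut) to 1.0 (fully open); "finger_force": force on a finger pad.
Only numpy, scipy, OpenCV 4.12 (cv2) and the standard library are available. Lean on these libraries where they do the work, as an engineer would, in place of code of your own. Each camera call takes 0.05 s, during which the arm holds its last target. There are 200 camera calls.

## Working session

There is one attempt and no reset: what is moved stays moved. The work goes in short steps, Python scripts to look and compute and a shell command to move; the robot and the scene stay as the last step left them, time stands still between calls to the robot, and variables do not carry over. Pictures are saved under pics/ and viewed, at most 10 in all, crops included, and the job is handed in when it is done.

```bash
mkdir -p pics; ls; cat > h.py <<'E'
from workcell import manip
import numpy as np, cv2
def cal(n):
    c=manip.get_calibration(n); return c,np.array(c["position"]),np.array(c["attitude"])
def ray(n,px,z):
    c,p,R=cal(n); d=R@np.array([(px[0]-c["cx"])/c["fx"],(px[1]-c["cy"])/c["fy"],1.])
    return p+d*(z-p[2])/d[2]
def proj(n,P):
    c,p,R=cal(n); q=R.T@(np.array(P)-p); return np.array([c["fx"]*q[0]/q[2]+c["cx"],c["fy"]*q[1]/q[2]+c["cy"]])
def save(n,f,crop=None,s=1):
    im=manip.read_camera(n)[:,:,::-1]
    if crop: im=im[crop[1]:crop[3],crop[0]:crop[2]]
    cv2.imwrite("pics/"+f,cv2.resize(im,None,fx=s,fy=s,interpolation=cv2.INTER_CUBIC))
E
python3 - <<'E'
from h import *
np.set_printoptions(precision=4,suppress=True)
a=manip.read_camera("scene");b=manip.read_camera("top")
im=np.vstack([a,b])[:,:,::-1]
cv2.imwrite("pics/a.png",cv2.resize(im,(480,600),interpolation=cv2.INTER_AREA)); cv2.imwrite("pics/top0.png",b[:,:,::-1])
for n in ["scene","top"]:
    print(n,cal(n)[1])
    for l,z in [("lid",0),("lid_mark",.006),("lid_handle",.04),("rim",.078),("canister",0),("enter_0",.0715),("locked_0",.0715),("resin_bottle",0),("orange_dye",0),("blue_dye",0),("brick_gel",0)]:
        for r in manip.pinpoint(n,l)[:4]: print(l,round(r["confidence"],2),np.round(r["pixel"],1),ray(n,r["pixel"],z)[:2])
s=manip.sense();print(s)
E
```

```text
pics
scene [ 0.1209 -0.7227  0.4887]
lid_mark 0.56 [322.3 281.5] [ 0.3909 -0.2379]
lid_handle 0.56 [330.7 285. ] [ 0.38   -0.2872]
rim 0.78 [286.8 174.9] [0.4717 0.084 ]
canister 0.59 [287.6 206.2] [0.46   0.0642]
enter_0 0.91 [290.  187.9] [0.4529 0.0263]
enter_0 0.82 [273.5 175.2] [0.4472 0.1127]
enter_0 0.63 [304.  173.3] [0.5197 0.0828]
enter_0 0.5 [309.1 181.6] [0.5082 0.033 ]
locked_0 0.95 [287.3 170.9] [0.4888 0.1185]
locked_0 0.71 [306.4 182.1] [0.5012 0.034 ]
resin_bottle 0.74 [358.4 196.4] [0.6463 0.0151]
orange_dye 0.66 [305.8 175.9] [0.5842 0.2017]
orange_dye 0.64 [331.4 196.6] [0.5834 0.0512]
blue_dye 0.56 [343.7 192.6] [0.6241 0.0537]
brick_gel 0.7 [372.3 282.4] [ 0.4749 -0.2822]
top [ 0.3308 -0.0532  1.0941]
lid 0.95 [414.3 241.1] [ 0.378  -0.2787]
lid_mark 0.93 [396.  233.4] [ 0.3951 -0.2328]
lid_mark 0.45 [252.  209.6] [0.4429 0.1199]
lid_handle 0.83 [420.5 239.7] [ 0.38   -0.2851]
rim 0.88 [268.8 194.9] [0.4705 0.0717]
rim 0.47 [249.3 188.9] [0.4831 0.117 ]
canister 0.8 [273.6 200.7] [0.4672 0.0688]
canister 0.53 [268.8 174.8] [0.5316 0.0836]
enter_0 0.92 [266.2 173
[... 431 characters left out ...]
58 [280.7 134.5] [0.6353 0.0583]
blue_dye 0.25 [248.6 190.2] [0.4915 0.1317]
brick_gel 0.55 [418.9 202.3] [ 0.4739 -0.2898]
{'time_s': 1.2, 'joint_pos': array([58.5957, 21.6185,  4.64  , 73.018 , -0.0013, 83.6796]), 'joint_velocities': array([-0.0486, -0.0692,  0.1167, -0.0042,  0.0107, -0.0332]), 'joint_torque': array([ -0.0012, -46.3527,  27.0157,   0.0003,  -0.    ,   0.    ]), 'ee_pos': array([0.2438, 0.5208, 0.2172]), 'orientation': array([[-0.9057,  0.4239,  0.0001],
       [ 0.4239,  0.9057,  0.    ],
       [-0.    ,  0.0001, -1.    ]]), 'wrist_force': array([ 0.7964,  0.4728, -0.7774]), 'moment': array([0.0433, 0.0147, 0.0796]), 'finger_force': 0.0, 'finger_gap': 1.0004568330040313}
```

View pics/top0.png

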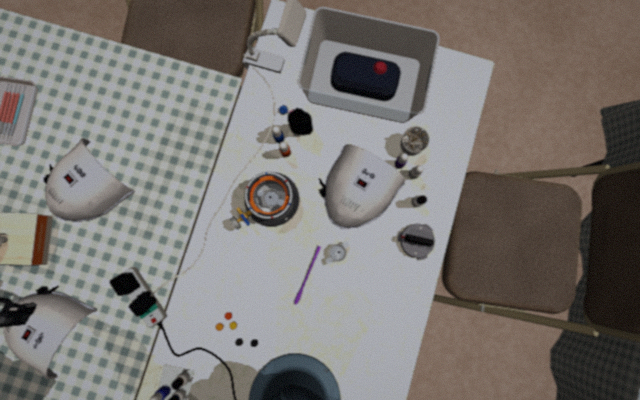

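The top view shows the canister with its orange gasket at about (270,197), the lid with its black handle at about (416,240), and a white shell-like object between them at about (362,187). The dark bottles stand at about (300,122), (280,133) and (285,150).

```bash
python3 - <<'E'
from h import *
save("scene","s.png",None,1.25)
print(proj("top",[0,0,0]),proj("top",[.244,.521,.217]))
E
```

```text
[294.36069494 400.32089328] [ 20.4016745  294.84638427]
```

View pics/s.png

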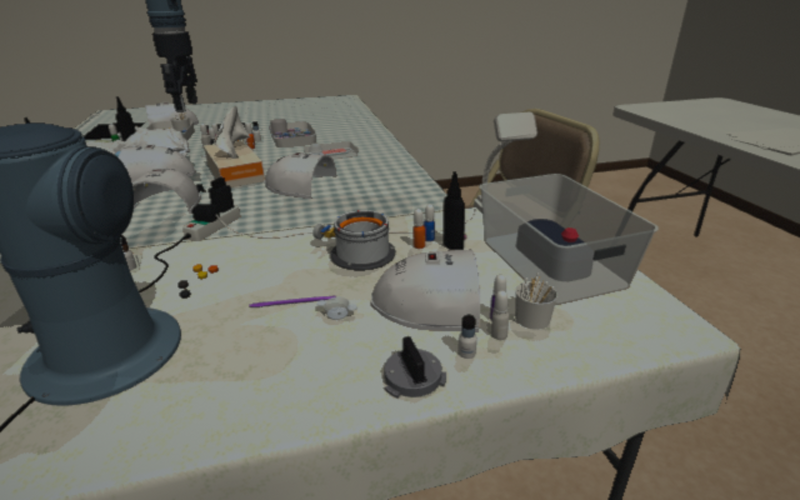

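The scene view shows the lid standing in the open at about (413,370). The brick gel bottle is behind it at about (468,335). The white half-shell, around 8–10 cm high, lies between the lid and the canister at about (362,245). The arm hangs at the upper left.

```bash
python3 - <<'E'
from h import *
np.set_printoptions(precision=4,suppress=True)
c,p,R=cal("wrist");s=manip.sense();T=np.array(s["orientation"])
print(c["fx"],"cam in tool",T.T@(p-s["ee_pos"]),"\n",T.T@R)
# shift to TCP over canister at z=.26
for P in ([.47,.075,.27],[.379,-.285,.2]): print(T.T@(np.array(P)-s["ee_pos"]))
E
```

```text
309.9013449611724 cam in tool [ 0.0711 -0.0005 -0.1582] 
 [[-0.0004 -0.9612 -0.2757]
 [ 1.     -0.0007  0.0008]
 [-0.0009 -0.2757  0.9612]]
[-0.3939 -0.3079 -0.0528]
[-0.4641 -0.6725  0.0172]
```

```bash
python3 -m handwheel '[-0.394,-0.308,-0.053,0,0,0,-0.394,-0.308,-0.053,0,0,0,-0.394,-0.308,-0.053,0,0,0,-0.394,-0.308,-0.053,0,0,0,-0.394,-0.308,-0.053,0,0,0,-0.394,-0.308,-0.053,0,0,0,-0.394,-0.308,-0.053,0,0,0,-0.394,-0.308,-0.053,0,0,0,-0.394,-0.308,-0.053,0,0,0,-0.394,-0.308,-0.053,0,0,0,-0.394,-0.308,-0.053,0,0,0,-0.394,-0.308,-0.053,0,0,0,-0.394,-0.308,-0.053,0,0,0,-0.394,-0.308,-0.053,0,0,0,-0.394,-0.308,-0.053,0,0,0,-0.394,-0.308,-0.053,0,0,0]' 0.06
python3 - <<'E'
from h import *
np.set_printoptions(precision=4,suppress=True)
n="wrist"
save(n,"w1.png",None,1.25)
for l,z in [("rim",.078),("canister",0),("gasket",.058),("enter_0",.0715),("locked_0",.0715)]:
    for r in manip.pinpoint(n,l)[:4]: print(l,round(r["confidence"],2),np.round(r["pixel"],1),ray(n,r["pixel"],z)[:2])
s=manip.sense();T=s["orientation"]
print(s["time_s"],s["ee_pos"],s["joint_pos"],T.T@(np.array([.379,-.285,.2])-s["ee_pos"]))
E
```

```text
time_s: 2.58
ee_pos: [0.4693, 0.0759, 0.27]
orientation: [[-0.906, 0.423, -0.001], [0.423, 0.906, 0.001], [0.001, 0.0, -1.0]]
wrist_force: [-0.9, -0.2, -0.3]
finger_gap: 0.7
finger_force: 0.0
rim 0.59 [318.5 174.3] [0.4735 0.0723]
canister 0.75 [316.3 161.3] [0.4708 0.0698]
enter_0 0.96 [337.4 203.6] [0.5176 0.0767]
enter_0 0.81 [338.7 133.8] [0.4423 0.112 ]
enter_0 0.65 [277.2 169.1] [0.4491 0.0301]
enter_0 0.3 [326.8 282.9] [0.6109 0.0198]
locked_0 0.95 [302.6 207. ] [0.5038 0.0365]
locked_0 0.77 [294.3 140.6] [0.428  0.0627]
locked_0 0.59 [359.5 168. ] [0.4887 0.1178]
2.8833 [0.4697 0.0757 0.2702] [ 1.5007  9.4225 -3.9183 76.6573  0.0074 26.4884] [-0.0702 -0.3652  0.0702]
```

View pics/w1.png

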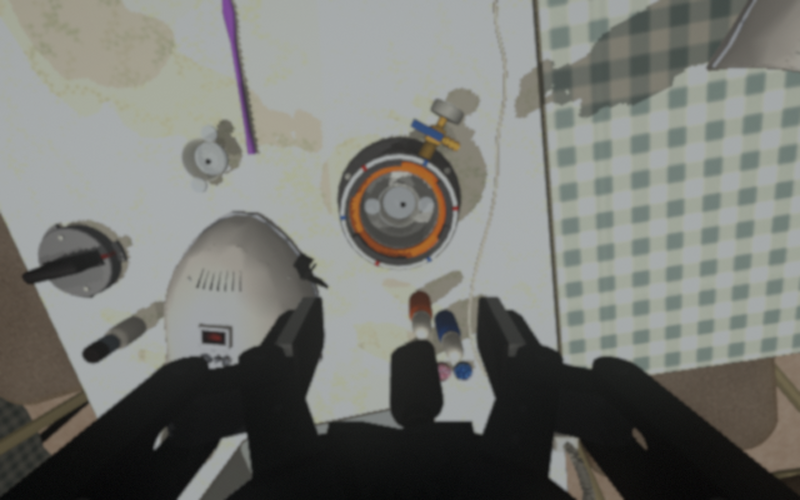

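The wrist view shows the canister centred at about (400,205). Its red marks are near (365,168), (457,209) and (377,263), and its blue ones near (425,162), (345,217) and (428,261), so they agree with the network. The lid is at the left at (75,260), with its red mark near (105,255).

Next I fit the canister pose from the six marks and move over the lid.

```bash
python3 - <<'E'
from h import *
from scipy.optimize import least_squares
np.set_printoptions(precision=4,suppress=True)
A=[[.5176,.0767],[.4423,.112],[.4491,.0301]];B=[[.5038,.0365],[.428,.0627],[.4887,.1178]]
pts=np.array(A+B); off=np.radians([0]*3+[-57]*3)
def f(v):
    out=[]
    for p,o in zip(pts,off):
        c=[p-v[:2]-.0475*np.array([np.cos(v[2]+o+k*2.0944),np.sin(v[2]+o+k*2.0944)]) for k in range(3)]
        out.append(min(c,key=lambda q:q@q))
    return np.concatenate(out)
best=min((least_squares(f,[*pts.mean(0),a]) for a in (0,.7,1.4)),key=lambda r:r.cost)
print(best.x[:2],np.degrees(best.x[2])%120,np.sqrt(2*best.cost/6),f(best.x).reshape(6,2)*1000)
n="wrist"
L=[(l,manip.pinpoint(n,l),z) for l,z in [("lid_mark",.006),("lid_handle",.04),("lid",0)]]
for l,r,z in L:
    for q in r[:2]: print(l,q["confidence"],q["pixel"],ray(n,q["pixel"],z))
E
python3 -m handwheel '[-0.088,-0.365,0.04,0,0,0,-0.088,-0.365,0.04,0,0,0,-0.088,-0.365,0.04,0,0,0,-0.088,-0.365,0.04,0,0,0,-0.088,-0.365,0.04,0,0,0,-0.088,-0.365,0.04,0,0,0,-0.088,-0.365,0.04,0,0,0,-0.088,-0.365,0.04,0,0,0,-0.088,-0.365,0.04,0,0,0,-0.088,-0.365,0.04,0,0,0,-0.088,-0.365,0.04,0,0,0,-0.088,-0.365,0.04,0,0,0,-0.088,-0.365,0.04,0,0,0]'
python3 - <<'E'
from h import *
np.set_printoptions(precision=4,suppress=True)
n="wrist"
save(n,"w2.png",None,1.25)
for l,z in [("lid",0),("lid_handle",.04),("lid_mark",.006),("brick_gel",0)]:
    for r in manip.pinpoint(n,l)[:2]: print(l,round(r["confidence"],2),np.round(r["pixel"],1),ray(n,r["pixel"],z)[:2])
s=manip.sense()
print(s["time_s"],s["ee_pos"],s["joint_pos"])
E
```

```text
[0.4716 0.0726] 6.411208736110183 0.0025544558654284196 [[-1.1861 -1.2377]
 [-1.0884  1.1398]
 [-3.4754  0.9978]
 [ 2.0595  0.5654]
 [ 3.2774 -2.1659]
 [ 0.413   0.7006]]
lid_mark 0.85 [94.9, 201.2] [ 0.3887 -0.2412  0.006 ]
lid_handle 0.62 [42.2, 215.8] [ 0.3771 -0.289   0.04  ]
lid 0.78 [69.2, 206.3] [ 0.379  -0.2846  0.    ]
time_s: 4.12
ee_pos: [0.3953, -0.2918, 0.2303]
orientation: [[-0.906, 0.423, 0.0], [0.423, 0.906, 0.001], [0.0, 0.001, -1.0]]
wrist_force: [-0.0, -0.6, -1.0]
finger_gap: 0.704
finger_force: 0.0
lid 0.72 [320.1 149.2] [ 0.3792 -0.2838]
lid_handle 0.7 [318.4 154.4] [ 0.3787 -0.286 ]
lid_handle 0.34 [623.2  90.4] [0.4541 0.0384]
lid_mark 0.56 [357.7 141.3] [ 0.3891 -0.238 ]
brick_gel 0.9 [351.9 214.8] [ 0.476  -0.2828]
4.3667 [ 0.3954 -0.2921  0.2304] [-43.8556  11.6684  -7.0104  71.2994   0.0071 -18.8791]
```

View pics/w2.png

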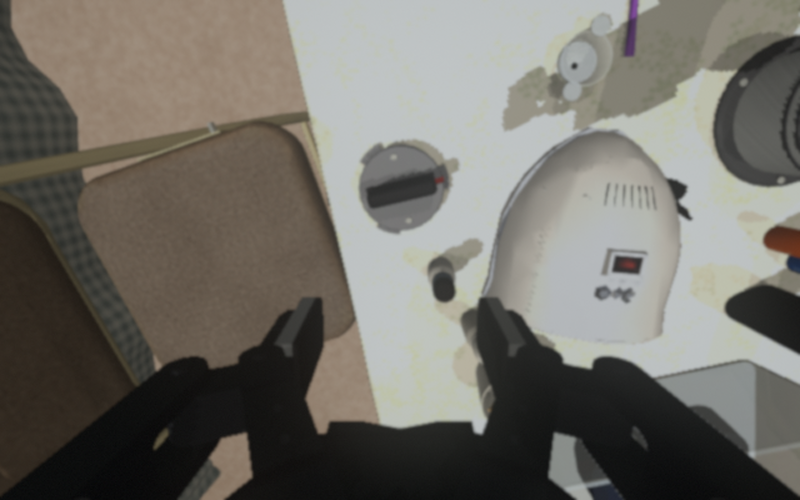

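The wrist view shows the lid at about (403,187), with its red mark on the right at (440,181) and the handle pointing along it. The gel bottle is at (442,280), clear of the lid. I now turn the tool along the handle and come down to look from nearer.

```bash
python3 -m handwheel '[0.018,0,0.09,0,0,78,0.018,0,0.09,0,0,78,0.018,0,0.09,0,0,78,0.018,0,0.09,0,0,78,0.018,0,0.09,0,0,78,0.018,0,0.09,0,0,78,0.018,0,0.09,0,0,78,0.018,0,0.09,0,0,78,0.018,0,0.09,0,0,78,0.018,0,0.09,0,0,78,0.018,0,0.09,0,0,78,0.018,0,0.09,0,0,78,0.018,0,0.09,0,0,78]' 0.05
python3 - <<'E'
from h import *
np.set_printoptions(precision=4,suppress=True)
n="wrist"
im=manip.read_camera(n)
cv2.imwrite("pics/w3.png",im[:,:,::-1])
for l,z in [("lid",0),("lid_handle",.04),("lid_mark",.006)]:
    for r in manip.pinpoint(n,l)[:2]: print(l,round(r["confidence"],2),np.round(r["pixel"],1),ray(n,r["pixel"],z)[:2])
s=manip.sense()
print(s["time_s"],s["ee_pos"],s["joint_pos"],s["orientation"])
E
```

```text
time_s: 5.45
ee_pos: [0.3789, -0.2851, 0.1403]
orientation: [[0.223, 0.975, 0.0], [0.975, -0.223, -0.0], [-0.0, 0.0, -1.0]]
wrist_force: [0.9, -0.1, -0.5]
finger_gap: 0.589
finger_force: 0.0
lid 0.82 [317.7 178.8] [ 0.3756 -0.2844]
lid_handle 0.76 [320.6 187.8] [ 0.3786 -0.2837]
lid_mark 0.68 [319.5 128.5] [ 0.3884 -0.237 ]
5.65 [ 0.3788 -0.2853  0.1402] [-44.6634  12.3589 -19.8495  57.7866   0.0046  58.3296] [[ 0.2248  0.9744  0.0001]
 [ 0.9744 -0.2248 -0.    ]
 [ 0.      0.0001 -1.    ]]
```

View pics/w3.png

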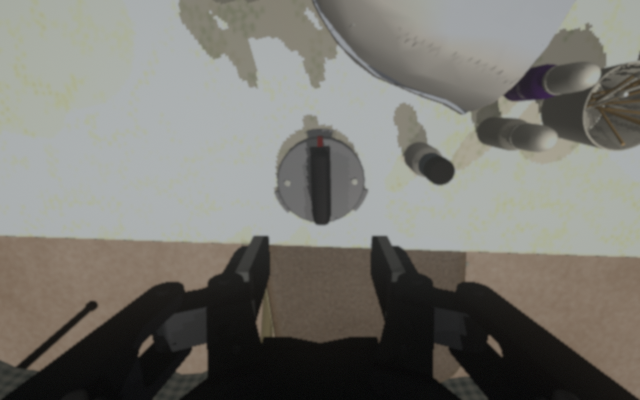

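The handle stands upright at column 320, centred between the fingers, with the red mark at (319,141). I go straight down and grip.

```bash
python3 -m handwheel '[0,0,0.03,0,0,0,0,0,0.06,0,0,0,0,0,0.08,0,0,0,0,0,0.088,0,0,0,0,0,0.092,0,0,0,0,0,0.092,0,0,0]' 0.05
python3 -m handwheel '[0,0,0,0,0,0,0,0,0,0,0,0,0,0,0,0,0,0,0,0,0,0,0,0,0,0,0,0,0,0,0,0,0,0,0,0,0,0,0,0,0,0,0,0,0,0,0,0]' 0.0
```

```text
time_s: 6.15
ee_pos: [0.3785, -0.2852, 0.0479]
orientation: [[0.226, 0.974, -0.001], [0.974, -0.226, 0.001], [0.001, -0.001, -1.0]]
wrist_force: [1.3, -1.2, -0.1]
finger_gap: 0.589
finger_force: 0.0
time_s: 6.82
ee_pos: [0.3787, -0.2854, 0.0482]
orientation: [[0.226, 0.974, 0.0], [0.974, -0.226, 0.0], [0.0, 0.0, -1.0]]
wrist_force: [0.9, 0.8, 0.0]
finger_gap: -0.002
finger_force: 0.0
```

The fingers shut fully on nothing (gap 0), so I look.

```bash
python3 - <<'E'
from h import *
a=manip.read_camera("wrist");b=manip.read_camera("scene")
b=cv2.resize(b[190:350,220:476],(640,400),interpolation=cv2.INTER_CUBIC)
cv2.imwrite("pics/w4.png",cv2.resize(np.vstack([a,b])[:,:,::-1],(480,600),interpolation=cv2.INTER_AREA))
E
```

```text
(no output)
```

View pics/w4.png

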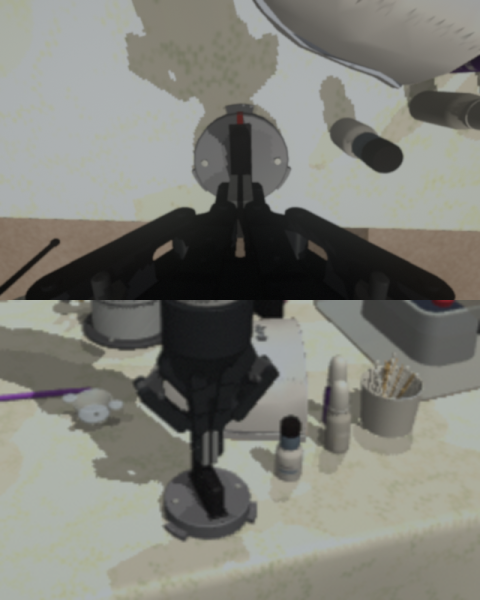

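The fingers look shut just behind or above the handle. I check numerically where the lid is now and crop the finger area at full resolution.

```bash
python3 - <<'E'
from h import *
np.set_printoptions(precision=4,suppress=True)
a=manip.read_camera("wrist");b=manip.read_camera("scene");t=manip.read_camera("top")
a=cv2.resize(a[120:320,220:420],(600,600),interpolation=cv2.INTER_CUBIC)
b=cv2.resize(b[250:320,295:365-47],(197,600),interpolation=cv2.INTER_CUBIC) if 0 else cv2.resize(b[235:325,310:340],(200,600),interpolation=cv2.INTER_CUBIC)
cv2.imwrite("pics/w5.png",np.hstack([a,b])[:,:,::-1])
for n in ("wrist","scene","top"):
  for l,z in [("lid",0),("lid_handle",.04),("lid_mark",.006)]:
    for r in manip.pinpoint(n,l)[:1]: print(n,l,round(r["confidence"],2),np.round(r["pixel"],1),ray(n,r["pixel"],z)[:2])
  e=manip.sense()["ee_pos"]; print("tip predicted",n,proj(n,e-[0,0,.025]),"tcp",proj(n,e))
print(manip.sense())
E
```

```text
wrist lid 0.96 [322.1 207. ] [ 0.3794 -0.2841]
wrist lid_handle 0.98 [318.4 230.1] [ 0.377  -0.2843]
wrist lid_mark 0.96 [315.2 139.6] [ 0.3858 -0.2369]
tip predicted wrist [321.6171 220.7204] tcp [321.805  236.9244]
scene lid 0.89 [330.  299.6] [ 0.3822 -0.281 ]
scene lid_handle 0.78 [329.3 282.2] [ 0.3815 -0.2798]
scene lid_mark 0.71 [322.6 281.6] [ 0.3913 -0.2384]
tip predicted scene [329.5522 292.0108] tcp [329.5332 281.0058]
top lid 0.68 [414.3 240.7] [ 0.379  -0.2787]
top lid_handle 0.78 [418.6 235.6] [ 0.3895 -0.2806]
top lid_mark 0.65 [403.  234.2] [ 0.3937 -0.2499]
tip predicted top [419.096  240.5313] tcp [421.4145 240.1189]
{'time_s': 7.5167, 'joint_pos': array([-44.6783,  17.5027, -28.1467,  44.3529,   0.0055,  58.4063]), 'joint_velocities': array([ 0.0032, -0.0408, -0.0951, -0.0668, -0.0442, -0.0663]), 'joint_torque': array([  0.0002, -38.073 ,  22.2917,   0.0015,   0.0002,   0.    ]), 'ee_pos': array([ 0.3787, -0.2854,  0.0482]), 'orientation': array([[ 0.2264,  0.974 ,  0.    ],
       [ 0.974 , -0.2264,  0.0001],
       [ 0.0001,  0.    , -1.    ]]), 'wrist_force': array([-0.1102,  0.006 , -0.0651]), 'moment': array([-0.0277,  0.0195, -0.0237]), 'finger_force': 0.0, 'finger_gap': 0.0019025708313942418}
```

View pics/w5.png

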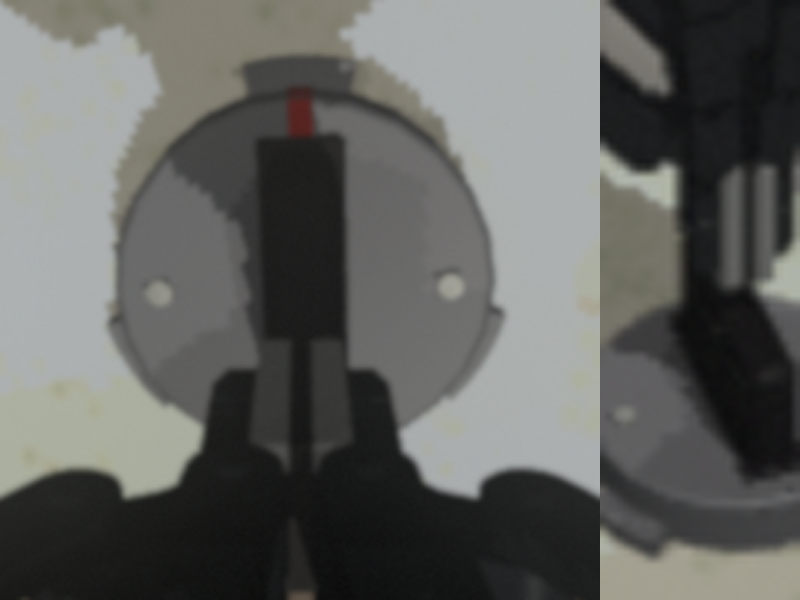

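The crop shows the pads shut with their tips at about row 233 (crop y 340), just above the handle top. Both the wrist and scene views put the fingertips about 7–10 mm behind the reported TCP, not 25 mm ahead as specified. The fingers therefore closed above the handle, and the lid has not moved. I open, go about 30 mm lower carefully, and grip again.

```bash
python3 -m handwheel '[0,0,0,0,0,0,0,0,0,0,0,0,0,0,0.005,0,0,0,0,0,0.01,0,0,0,0,0,0.015,0,0,0,0,0,0.02,0,0,0,0,0,0.024,0,0,0,0,0,0.024,0,0,0]' 0.04
python3 -m handwheel '[0,0,0.003,0,0,0,0,0,0.006,0,0,0,0,0,0.006,0,0,0]'
python3 -m handwheel '[0,0,0,0,0,0,0,0,0,0,0,0,0,0,0,0,0,0,0,0,0,0,0,0,0,0,0,0,0,0,0,0,0,0,0,0]' 0.0
```

```text
time_s: 8.18
ee_pos: [0.378, -0.2847, 0.023]
orientation: [[0.226, 0.974, -0.001], [0.974, -0.226, 0.001], [0.001, -0.002, -1.0]]
wrist_force: [-0.7, 0.1, -0.2]
finger_gap: 0.469
finger_force: 0.0
time_s: 8.43
ee_pos: [0.3785, -0.2852, 0.0177]
orientation: [[0.226, 0.974, -0.0], [0.974, -0.226, 0.001], [0.0, -0.0, -1.0]]
wrist_force: [0.5, 0.1, -0.1]
finger_gap: 0.47
finger_force: 0.0
time_s: 8.93
ee_pos: [0.3791, -0.2857, 0.0185]
orientation: [[0.226, 0.974, 0.001], [0.974, -0.226, -0.001], [-0.0, 0.001, -1.0]]
wrist_force: [0.8, 0.1, 3.7]
finger_gap: 0.147
finger_force: 59.5
```

Gripped: 59.5 N at about 13 mm opening. Next is the lift and a carry over to the canister, turning the mark towards gap direction 126°.

```bash
python3 -m handwheel '[0,0,-0.01,0,0,0,0,0,-0.04,0,0,0,0,0,-0.08,0,0,0,0,0,-0.12,0,0,0,0,0,-0.145,0,0,0,0,0,-0.15,0,0,0]'
python3 -m handwheel '[0.02,0,0,0,0,-3,0.055,0.001,0,0,0,-8,0.095,0.002,0,0,0,-14,0.135,0.003,0,0,0,-20,0.175,0.005,0,0,0,-26,0.215,0.006,0,0,0,-32,0.255,0.007,0,0,0,-38,0.295,0.008,0,0,0,-43,0.33,0.009,0,0,0,-47,0.355,0.01,0,0,0,-49.5,0.366,0.0105,0,0,0,-49.5,0.369,0.0105,0,0,0,-49.5,0.369,0.0105,0,0,0,-49.5,0.369,0.0105,0,0,0,-49.5]'
python3 - <<'E'
from h import *
np.set_printoptions(precision=4,suppress=True)
s=manip.sense();e=s["ee_pos"];zl=e[2]-.018
im=manip.read_camera("wrist");cv2.imwrite("pics/w6.png",im[:,:,::-1])
for n in ("wrist","scene","top"):
  for l,z in [("lid_mark",zl+.006),("lid_handle",zl+.04),("rim",.078),("enter_0",.0715),("locked_0",.0715)]:
    for r in manip.pinpoint(n,l)[:4]: print(n,l,round(r["confidence"],2),np.round(r["pixel"],1),ray(n,r["pixel"],z)[:2])
print(s["time_s"],e,s["orientation"],s["joint_pos"],s["wrist_force"])
E
```

```text
time_s: 9.43
ee_pos: [0.3808, -0.2875, 0.1729]
orientation: [[0.226, 0.974, 0.006], [0.974, -0.226, -0.006], [-0.004, 0.007, -1.0]]
wrist_force: [-0.9, 0.1, -2.3]
finger_gap: 0.146
finger_force: 59.0
time_s: 10.6
ee_pos: [0.4717, 0.0705, 0.1675]
orientation: [[-0.592, 0.806, -0.002], [0.806, 0.592, -0.001], [0.0, -0.002, -1.0]]
wrist_force: [0.4, -0.8, -1.3]
finger_gap: 0.147
finger_force: 59.0
wrist lid_mark 0.73 [317.  141.7] [0.4395 0.1105]
wrist lid_handle 0.73 [317.8 251.2] [0.469  0.0715]
wrist enter_0 0.64 [322.  134.3] [0.4446 0.11  ]
wrist locked_0 0.72 [368.3 154.9] [0.4854 0.1193]
wrist locked_0 0.71 [269.4 167. ] [0.4252 0.0625]
scene lid_mark 0.71 [322.6 281.6] [ 0.3075 -0.3884]
scene lid_handle 0.78 [329.3 282.2] [ 0.2947 -0.4274]
scene rim 0.74 [286.8 174.4] [0.473  0.0867]
scene enter_0 0.98 [302.3 174.5] [0.5126 0.0785]
scene enter_0 0.83 [270.8 177.3] [0.4363 0.1046]
scene enter_0 0.61 [291.  188.7] [0.4531 0.0213]
scene locked_0 0.91 [275.9 184.2] [0.4317 0.0619]
scene locked_0 0.79 [304.2 181.8] [0.4973 0.0383]
scene locked_0 0.75 [288.7 170.5] [0.4931 0.1189]
top lid_mark 0.65 [403.  234.2] [ 0.3851 -0.2229]
top lid_mark 0.29 [252.8 206.2] [0.4348 0.0948]
top lid_handle 0.78 [418.6 235.6] [ 0.3812 -0.2483]
top rim 0.7 [270.8 194.7] [0.4711 0.0671]
top rim 0.2 [420.7 203.3] [ 0.4615 -0.2771]
top enter_0 0.81 [251.3 207.5] [0.441  0.1113]
top enter_0 0.76 [267.8 175.2] [0.5175 0.0769]
top locked_0 0.86 [249.5 185.7] [0.4915 0.118 ]
top locked_0 0.84 [282.3 180.9] [0.5051 0.0427]
top locked_0 0.74 [271.7 216.1] [0.4225 0.0636]
10.6 [0.4717 0.0705 0.1675] [[-0.5924  0.8057 -0.0016]
 [ 0.8057  0.5924 -0.0008]
 [ 0.0003 -0.0018 -1.    ]] [  0.9063  11.7031 -16.4465  61.9443  -0.0454  54.5808] [ 0.3964 -0.7989 -1.2811]
```

View pics/w6.png

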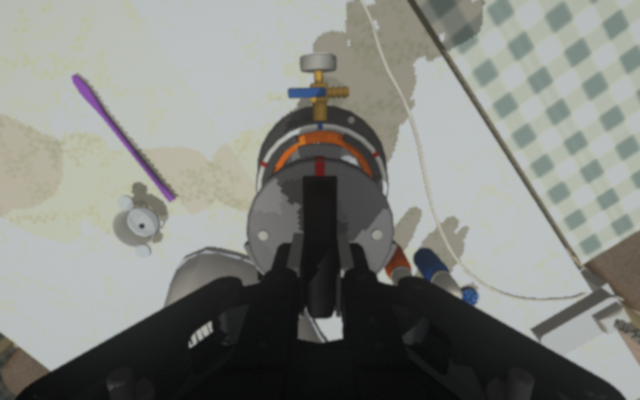

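The wrist view shows the lid's red mark at (320,166) lined up with the blue rim mark at about (319,128). The canister's gap mark sits on the same column, so the angle is right. I combine all the mark detections for the canister centre and angle.

```bash
cat > fit.py <<'E'
from h import *
from scipy.optimize import least_squares
np.set_printoptions(precision=4,suppress=True)
def fit(A,B):
    pts=np.array(A+B); off=np.radians([0]*len(A)+[-57]*len(B))
    def f(v):
        out=[]
        for p,o in zip(pts,off):
            c=[p-v[:2]-.0475*np.array([np.cos(v[2]+o+k*2.0944),np.sin(v[2]+o+k*2.0944)]) for k in range(3)]
            out.append(min(c,key=lambda q:q@q))
        return np.concatenate(out)
    b=least_squares(f,[*pts.mean(0),.11] if len(pts)>4 else [.4716,.0726,.11],loss="soft_l1",f_scale=.002)
    print(b.x[:2],np.degrees(b.x[2]),np.std(b.fun))
E
python3 - <<'E'
from fit import *
W=([[.5176,.0767],[.4423,.112],[.4491,.0301]],[[.5038,.0365],[.428,.0627],[.4887,.1178]])
W2=([[.4446,.11]],[[.4854,.1193],[.4252,.0625]])
S=([[.5126,.0785],[.4363,.1046],[.4531,.0213]],[[.4317,.0619],[.4973,.0383],[.4931,.1189]])
S0=([[.4529,.0263],[.4472,.1127],[.5197,.0828]],[[.4888,.1185],[.5012,.034]])
T=([[.441,.1113],[.5175,.0769]],[[.4915,.118],[.5051,.0427],[.4225,.0636]])
T0=([[.5211,.0808],[.4577,.0318],[.4431,.1105]],[[.4983,.0334],[.4254,.0594],[.4815,.1157]])
a=[W,W2,S,S0,T,T0]
for q in a: fit(*q)
fit(sum([q[0] for q in a],[]),sum([q[1] for q in a],[]))
E
```

```text
[0.4716 0.0728] 6.503130563721269 0.001808823114455974
[0.4723 0.0735] 9.784219282618665 0.001227923109792383
[0.4685 0.071 ] 10.244260638786283 0.004722219158429453
[0.4724 0.0734] 5.855114236276354 0.0022426041692722833
[0.4714 0.0732] 7.881766907727974 0.0026505998438031467
[0.4721 0.0718] 9.507787963202325 0.0030483365823750995
[0.4717 0.0725] 7.6947878807096775 0.0030966396754684776
```

The centre (0.4717, 0.0727) and the gap at about 127.5° agree with where the lid hangs. I lower it to just above the rim, then feel the way in.

```bash
python3 -m handwheel '[0,0,0.015,0,0,0,0,0,0.04,0,0,-0.5,0,0,0.06,0,0,-1,0,0,0.067,0,0,-1,0,0,0.069,0,0,-1,0,0,0.069,0,0,-1,0,0,0.069,0,0,-1]'
python3 -m handwheel '[0,0,0.0015,0,0,0,0,0,0.003,0,0,0,0,0,0.0045,0,0,0,0,0,0.0045,0,0,0]'
python3 -m handwheel '[0,0,0.001,0,0,0,0,0,0.002,0,0,0,0,0,0.002,0,0,0]'
```

```text
time_s: 11.98
ee_pos: [0.4734, 0.0717, 0.1002]
orientation: [[-0.608, 0.794, 0.002], [0.794, 0.608, 0.0], [-0.001, 0.001, -1.0]]
wrist_force: [-0.2, 0.5, -1.5]
finger_gap: 0.148
finger_force: 58.8
time_s: 12.32
ee_pos: [0.4726, 0.0716, 0.0948]
orientation: [[-0.608, 0.794, 0.0], [0.794, 0.608, 0.0], [-0.0, 0.0, -1.0]]
wrist_force: [0.2, -0.8, -2.3]
finger_gap: 0.149
finger_force: 58.8
time_s: 12.57
ee_pos: [0.4723, 0.0716, 0.0925]
orientation: [[-0.608, 0.794, -0.0], [0.794, 0.608, 0.0], [0.0, -0.0, -1.0]]
wrist_force: [-0.1, -0.1, -0.9]
finger_gap: 0.145
finger_force: 58.8
```

```bash
python3 -m handwheel '[0,0,0.001,0,0,0,0,0,0.002,0,0,0,0,0,0.003,0,0,0,0,0,0.003,0,0,0]'
python3 -m handwheel '[0,0,0.001,0,0,0,0,0,0.002,0,0,0,0,0,0.003,0,0,0,0,0,0.003,0,0,0]'
python3 -m handwheel '[0,0,0.001,0,0,0,0,0,0.002,0,0,0,0,0,0.002,0,0,0]'
```

```text
time_s: 12.9
ee_pos: [0.4723, 0.0716, 0.0894]
orientation: [[-0.608, 0.794, -0.0], [0.794, 0.608, 0.0], [0.0, -0.0, -1.0]]
wrist_force: [-0.8, -0.7, -2.2]
finger_gap: 0.147
finger_force: 58.8
time_s: 13.23
ee_pos: [0.4723, 0.0716, 0.0865]
orientation: [[-0.608, 0.794, -0.0], [0.794, 0.608, 0.0], [0.0, -0.0, -1.0]]
wrist_force: [0.1, -0.2, -1.7]
finger_gap: 0.147
finger_force: 58.8
time_s: 13.48
ee_pos: [0.4725, 0.0716, 0.0846]
orientation: [[-0.608, 0.794, 0.0], [0.794, 0.608, 0.0], [-0.0, 0.0, -1.0]]
wrist_force: [-0.1, 0.3, -1.3]
finger_gap: 0.145
finger_force: 59.1
```

```bash
python3 -m handwheel '[0,0,0.001,0,0,0,0,0,0.0015,0,0,0,0,0,0.0015,0,0,0]'
python3 -m handwheel '[0,0,0.001,0,0,0,0,0,0.002,0,0,0,0,0,0.002,0,0,0]'
python3 -m handwheel '[0,0,0.001,0,0,0,0,0,0.002,0,0,0,0,0,0.002,0,0,0]'
python3 -m handwheel '[0,0,0.0005,0,0,0,0,0,0.001,0,0,0,0,0,0.001,0,0,0]'
```

```text
time_s: 13.73
ee_pos: [0.4726, 0.0716, 0.0835]
orientation: [[-0.608, 0.794, 0.0], [0.794, 0.608, 0.0], [-0.0, 0.0, -1.0]]
wrist_force: [-1.4, -0.8, 2.8]
finger_gap: 0.146
finger_force: 59.5
time_s: 13.98
ee_pos: [0.4727, 0.0716, 0.0813]
orientation: [[-0.608, 0.794, 0.001], [0.794, 0.608, 0.0], [-0.0, 0.001, -1.0]]
wrist_force: [-0.6, -0.0, 3.1]
finger_gap: 0.147
finger_force: 59.7
time_s: 14.23
ee_pos: [0.4728, 0.0716, 0.0793]
orientation: [[-0.608, 0.794, 0.001], [0.794, 0.608, 0.0], [-0.0, 0.001, -1.0]]
wrist_force: [-1.0, -0.3, 3.8]
finger_gap: 0.149
finger_force: 59.9
time_s: 14.48
ee_pos: [0.4727, 0.0716, 0.0783]
orientation: [[-0.608, 0.794, 0.001], [0.794, 0.608, 0.0], [-0.0, 0.0, -1.0]]
wrist_force: [-1.4, -0.1, 6.1]
finger_gap: 0.148
finger_force: 59.9
```

Gasket contact came at TCP z ≈ 0.084, and now the lid is about 5.5 mm down with 6 N. I press half a millimetre more and start the clockwise turn with a check after 20°.

```bash
python3 -m handwheel '[0,0,0.0005,0,0,0,0,0,0.0005,0,0,3,0,0,0.0005,0,0,7,0,0,0.0005,0,0,11,0,0,0.0005,0,0,15,0,0,0.0005,0,0,18,0,0,0.0005,0,0,20,0,0,0.0005,0,0,20]'; python3 -c "
from h import *
s=manip.sense();print(s['wrist_force'],s['moment'])"
```

```text
time_s: 15.15
ee_pos: [0.4732, 0.0717, 0.078]
orientation: [[-0.298, 0.954, 0.001], [0.954, 0.298, 0.0], [-0.0, 0.001, -1.0]]
wrist_force: [0.3, 0.2, 5.1]
finger_gap: 0.15
finger_force: 59.9
[0.29930309 0.17205155 5.1041212 ] [ 0.04269012  0.0734632  -0.04761151]
```

```bash
python3 -m handwheel '[0,0,0,0,0,4,0,0,0,0,0,8,0,0,0,0,0,12,0,0,0,0,0,16,0,0,0,0,0,19,0,0,0,0,0,20,0,0,0,0,0,20]'
python3 -m handwheel '[0,0,0,0,0,4,0,0,0,0,0,8,0,0,0,0,0,12,0,0,0,0,0,15,0,0,0,0,0,17,0,0,0,0,0,18,0,0,0,0,0,18,0,0,0,0,0,18]'; python3 -c "
from h import *
s=manip.sense();print(s['wrist_force'],s['moment'])"
```

```text
time_s: 15.73
ee_pos: [0.4732, 0.0717, 0.078]
orientation: [[0.046, 0.999, 0.001], [0.999, -0.046, 0.0], [0.0, 0.001, -1.0]]
wrist_force: [0.4, -0.9, 5.1]
finger_gap: 0.148
finger_force: 59.9
time_s: 16.4
ee_pos: [0.473, 0.0718, 0.078]
orientation: [[0.352, 0.936, 0.001], [0.936, -0.352, 0.0], [0.001, 0.001, -1.0]]
wrist_force: [-0.4, 0.6, 4.7]
finger_gap: 0.146
finger_force: 59.9
[-0.38726862  0.57492584  4.72179272] [0.04694635 0.08564041 0.02098855]
```

```bash
for i in 1 2; do python3 -m handwheel '[0,0,0,0,0,1,0,0,0,0,0,2,0,0,0,0,0,2]' >/dev/null; python3 -c "
from h import *
s=manip.sense();o=s['orientation'];print(np.degrees(np.arctan2(o[1,0],o[0,0])),s['wrist_force'],s['moment'])"; done
```

```text
67.42292707528908 [-2.16697554  0.58087353  5.25949951] [0.19166297 0.22810483 0.11261742]
65.51451358617349 [-1.59003299  1.21121136  6.67848425] [0.2850753  0.49587246 0.6651761 ]
```

The stop is felt at about 66.5° (moment 0.67 N·m), so the lid is fully home. I back off the turn a few degrees to unload it, then rise into the notches in small steps.

```bash
python3 -m handwheel '[0,0,0,0,0,-2,0,0,0,0,0,-4,0,0,0,0,0,-4,0,0,-0.001,0,0,-4,0,0,-0.001,0,0,-4]'
python3 -m handwheel '[0,0,-0.0005,0,0,0,0,0,-0.001,0,0,0,0,0,-0.001,0,0,0]'
python3 -m handwheel '[0,0,-0.0005,0,0,0,0,0,-0.0005,0,0,0]'; python3 -c "
from h import *
s=manip.sense();print(s['wrist_force'],s['moment'])"
```

```text
time_s: 17.32
ee_pos: [0.4727, 0.0718, 0.079]
orientation: [[0.352, 0.936, 0.001], [0.936, -0.352, 0.0], [0.001, 0.0, -1.0]]
wrist_force: [-1.5, 0.3, 3.8]
finger_gap: 0.147
finger_force: 59.9
time_s: 17.57
ee_pos: [0.4727, 0.0718, 0.0798]
orientation: [[0.352, 0.936, 0.0], [0.936, -0.352, 0.0], [0.001, 0.0, -1.0]]
wrist_force: [0.1, 1.0, 3.8]
finger_gap: 0.148
finger_force: 59.8
time_s: 17.73
ee_pos: [0.4727, 0.0717, 0.0803]
orientation: [[0.352, 0.936, 0.0], [0.936, -0.352, 0.0], [0.0, 0.0, -1.0]]
wrist_force: [0.9, 1.8, 3.3]
finger_gap: 0.147
finger_force: 59.8
[0.8828952  1.79790896 3.32215887] [ 0.23508327 -0.02266801  0.08598191]
```

```bash
for i in 1; do python3 -m handwheel '[0,0,-0.0005,0,0,0,0,0,-0.0005,0,0,0]' | grep -E "ee_pos|force|time"; done
python3 -m handwheel '[0,0,-0.0005,0,0,0,0,0,-0.0005,0,0,0]' | grep -E "ee_pos|wrist|time"
python3 -m handwheel '[0,0,-0.0005,0,0,0,0,0,-0.0005,0,0,0]' | grep -E "ee_pos|wrist|time"
python3 -m handwheel '[0,0,-0.0005,0,0,0,0,0,-0.0005,0,0,0]' | grep -E "ee_pos|wrist|time"
```

```text
time_s: 17.9
ee_pos: [0.4727, 0.0717, 0.0808]
wrist_force: [0.6, 1.9, 2.8]
finger_force: 59.8
time_s: 18.07
ee_pos: [0.4727, 0.0717, 0.0813]
wrist_force: [0.6, 1.2, 2.6]
time_s: 18.23
ee_pos: [0.4726, 0.0716, 0.0818]
wrist_force: [0.5, 1.7, 2.8]
time_s: 18.4
ee_pos: [0.4725, 0.0716, 0.0822]
wrist_force: [1.0, 1.5, 3.4]
```

```bash
python3 -m handwheel '[0,0,-0.0005,0,0,0,0,0,-0.0005,0,0,0]' | grep -E "ee_pos|wrist|time"
python3 -m handwheel '[0,0,-0.0005,0,0,0,0,0,-0.0005,0,0,0]' | grep -E "ee_pos|wrist|time"
python3 -m handwheel '[0,0,-0.0005,0,0,0,0,0,-0.0005,0,0,0]' | grep -E "ee_pos|wrist|time"
```

```text
time_s: 18.57
ee_pos: [0.4725, 0.0715, 0.0825]
wrist_force: [0.9, 0.4, 0.9]
time_s: 18.73
ee_pos: [0.4724, 0.0715, 0.0825]
wrist_force: [4.2, 1.1, -5.5]
time_s: 18.9
ee_pos: [0.4722, 0.0715, 0.0826]
wrist_force: [5.8, 1.0, -10.2]
```

The lid is up against the lips at underside ≈ 64.7 mm, with stiffness about 10 N/mm. I raise the pull to about 15 N.

```bash
python3 -m handwheel '[0,0,-0.0002,0,0,0,0,0,-0.0004,0,0,0,0,0,-0.0004,0,0,0]' | grep -E "ee_pos|wrist|time"; python3 -m handwheel '[0,0,0,0,0,0,0,0,0,0,0,0]' | grep -E "ee_pos|wrist|time|orient"
```

```text
time_s: 19.15
ee_pos: [0.4721, 0.0715, 0.0826]
wrist_force: [6.6, 0.6, -14.0]
time_s: 19.32
ee_pos: [0.4721, 0.0715, 0.0826]
orientation: [[0.352, 0.936, -0.001], [0.936, -0.352, -0.0], [-0.001, -0.001, -1.0]]
wrist_force: [6.4, 0.2, -14.3]
```

```bash
python3 -m handwheel '[0,0,-0.00005,0,0,0,0,0,-0.00005,0,0,0,0,0,-0.00005,0,0,0,0,0,-0.00005,0,0,0,0,0,-0.00005,0,0,0,0,0,-0.00005,0,0,0,0,0,-0.00005,0,0,0,0,0,-0.00005,0,0,0,0,0,-0.00005,0,0,0,0,0,-0.00005,0,0,0,0,0,-0.00005,0,0,0,0,0,-0.00005,0,0,0,0,0,-0.00005,0,0,0,0,0,-0.00005,0,0,0]' | grep -E "ee_pos|wrist|time"; python3 -m handwheel '[0,0,0,0,0,0,0,0,0,0,0,0,0,0,0,0,0,0,0,0,0,0,0,0,0,0,0,0,0,0,0,0,0,0,0,0,0,0,0,0,0,0,0,0,0,0,0,0,0,0,0,0,0,0,0,0,0,0,0,0,0,0,0,0,0,0,0,0,0,0,0,0,0,0,0,0,0,0]' | grep -E "ee_pos|wrist|time|orient"
```

```text
time_s: 20.48
ee_pos: [0.4721, 0.0715, 0.0826]
wrist_force: [7.2, 0.9, -13.8]
time_s: 21.57
ee_pos: [0.4721, 0.0715, 0.0826]
orientation: [[0.352, 0.936, -0.001], [0.936, -0.352, -0.0], [-0.001, -0.001, -1.0]]
wrist_force: [6.0, 0.8, -14.2]
```

```bash
python3 - <<'E'
from fit import *
im=manip.read_camera("wrist");cv2.imwrite("pics/w7.png",im[:,:,::-1])
zl=manip.sense()["ee_pos"][2]-.0178
for l,z in [("lid_mark",zl+.006),("lid_handle",zl+.04),("enter_0",.0715),("locked_0",.0715)]:
    for r in manip.pinpoint("wrist",l)[:3]: print(l,round(r["confidence"],2),np.round(r["pixel"],1),ray("wrist",r["pixel"],z)[:2])
E
```

```text
lid_mark 0.85 [315.6 145.4] [0.4861 0.1183]
lid_handle 0.97 [319.3 250.2] [0.4719 0.0745]
enter_0 0.59 [390.8 189.4] [0.5171 0.0803]
enter_0 0.55 [246.  185.6] [0.4413 0.1111]
locked_0 0.94 [312.7 146.9] [0.4843 0.1182]
locked_0 0.8 [251.7 268.7] [0.4229 0.0621]
locked_0 0.67 [384.7 263.4] [0.5   0.037]
```

View pics/w7.png

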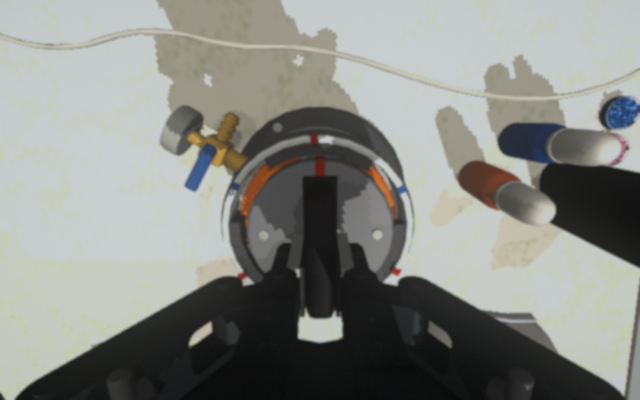

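The wrist view shows the lid's red mark at (320,165) against the red rim mark at (313,138), about 2 mm apart, so it is locked. The pull has held for over 2 s. I ease off, then let go.

```bash
python3 -m handwheel '[0,0,0.0003,0,0,0,0,0,0.0006,0,0,0,0,0,0.0009,0,0,0,0,0,0.0012,0,0,0,0,0,0.0014,0,0,0,0,0,0.0014,0,0,0]' | grep -E "ee_pos|wrist|time"
python3 -m handwheel '[0,0,0,0,0,0,0,0,0,0,0,0,0,0,0,0,0,0,0,0,0,0,0,0,0,0,0,0,0,0,0,0,0,0,0,0]' 0.04
```

```text
time_s: 22.32
ee_pos: [0.4721, 0.0715, 0.0825]
wrist_force: [3.7, -0.3, -8.2]
time_s: 22.82
ee_pos: [0.4725, 0.0716, 0.083]
orientation: [[0.352, 0.936, 0.0], [0.936, -0.352, 0.0], [0.0, 0.0, -1.0]]
wrist_force: [0.1, -0.2, 0.3]
finger_gap: 0.471
finger_force: 0.0
```

```bash
python3 -m handwheel '[0,0,-0.005,0,0,0,0,0,-0.02,0,0,0,0,0,-0.04,0,0,0,0,0,-0.07,0,0,0,0,0,-0.1,0,0,0,0,0,-0.12,0,0,0,0,0,-0.12,0,0,0,0,0,-0.12,0,0,0]' | grep -E "ee_pos|wrist|time"
python3 - <<'E'
from fit import *
for n in ("wrist","scene","top"):
  im=manip.read_camera(n);cv2.imwrite(f"pics/f_{n}.png",im[:,:,::-1])
  for l,z in [("lid_mark",.0707),("lid_handle",.1047),("locked_0",.0715),("resin_bottle",0),("orange_dye",0),("blue_dye",0),("brick_gel",0)]:
    for r in manip.pinpoint(n,l)[:3 if l=="locked_0" else 1]: print(n,l,round(r["confidence"],2),np.round(r["pixel"],1),ray(n,r["pixel"],z)[:2])
E
```

```text
time_s: 23.48
ee_pos: [0.4737, 0.0716, 0.2042]
wrist_force: [-0.1, -0.1, 0.0]
wrist lid_mark 0.82 [314.3 126.7] [0.4837 0.1215]
wrist lid_handle 0.67 [317.  189.7] [0.468  0.0734]
wrist locked_0 0.76 [313.9 130.1] [0.4816 0.1188]
wrist locked_0 0.72 [355.8 202.2] [0.4951 0.0401]
wrist locked_0 0.66 [277.7 202.1] [0.4239 0.0669]
wrist resin_bottle 0.61 [477.9 162.1] [0.6446 0.0124]
wrist orange_dye 0.67 [421.6 151.1] [0.5867 0.048 ]
wrist blue_dye 0.68 [448.8 128.7] [0.6227 0.0617]
scene lid_mark 0.67 [286.9 170. ] [0.4911 0.1259]
scene lid_handle 0.6 [287.5 166. ] [0.4724 0.0778]
scene locked_0 0.95 [286.4 170.5] [0.4879 0.122 ]
scene locked_0 0.7 [272.1 183.7] [0.4248 0.0692]
scene locked_0 0.61 [291.2 179.8] [0.4745 0.065 ]
scene resin_bottle 0.68 [362.3 198.8] [ 0.6476 -0.0013]
scene orange_dye 0.66 [332.6 194.4] [0.5926 0.0603]
scene blue_dye 0.75 [332.1 197.6] [0.5821 0.0454]
scene brick_gel 0.86 [375.3 285.1] [ 0.4753 -0.2912]
top lid_mark 0.77 [252.8 184.7] [0.4942 0.1107]
top lid_handle 0.71 [265.6 191.7] [0.4738 0.0759]
top locked_0 0.81 [272.2 216.2] [0.4223 0.0625]
top locked_0 0.61 [284.4 184.7] [0.4963 0.0375]
top resin_bottle 0.66 [300.2 129.4] [0.65   0.0098]
top orange_dye 0.63 [284.7 153.2] [0.5876 0.0463]
top blue_dye 0.53 [280.3 136.7] [0.6296 0.0591]
top brick_gel 0.47 [417.9 201.9] [ 0.4748 -0.2873]
```

View pics/f_wrist.png

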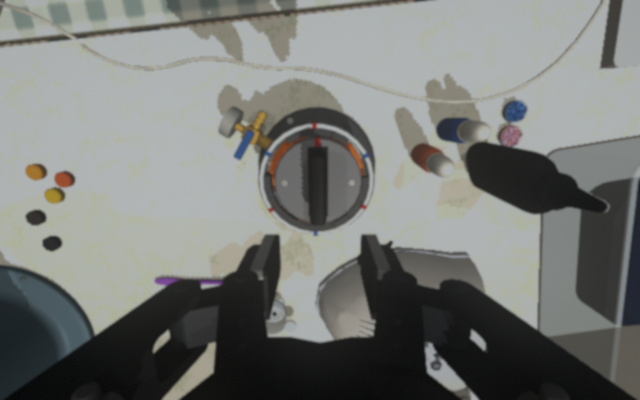

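The picture shows the lid in the canister at (317,180), its red mark lined up with the red rim mark at (315,127). The gripper is clear and the bottles stand where they were, so I hand in.

```bash
python3 -c "
from workcell import manip
print(manip.finish_job())"
```

```text
the job is handed in; nothing more can be done
None
```

The lid is locked in its notches and held a steady pull of about 14 N by the wrist reading for over 2 s, then was released at about 8 N rather than fully eased off; the bottles stand where they were and the job is handed in, with no verdict returned.

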